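# Clamp a tool blank in the grinding fixture with packer and wedge

## Robot

A 6-joint arm with a two-finger parallel gripper is mounted at the origin on the work surface. World frame = base frame: x ahead of the robot, y to its left, z up, the work surface at z = 0. Lengths are in m, angles in rad, forces in N, time in s.
With the tool pointing down it reaches from about 0.35 to 0.975 m from the base axis. Payload 4.9 kg.
Tool frame: the origin (TCP) lies at the very end of the fingers, on their centre line; the grasp point (between the pads) lies manip.grip_point_offset behind it (manip.grip_point_offset is the distance from the TCP to the grasp point, in m); z points along the fingers, y is the line along which they close (so a half turn about z gives the same grasp; the last joint's range is limited). The gripper opens to 85 mm and grips with 20 to 120 N. Pads are 22 mm wide; open, the fingers measure 114 mm over their backs; the gripper's body (76 mm by 85 mm) begins 54 mm behind the grasp point. The pads swing forward as they close: fully open they stand 13 mm farther back than shut.
Start: joints at [1.052, 0.053, 1.613, -0, 1.476, -0.119], TCP at [0.243, 0.576, 0.231] pointing down, gripper open.
Joint ranges: [-3.01, 3.01], [-1.01, 2.22], [0.06, 2.58], [-1.02, 4.17], [0.09, 2.62], [-3.14, 3.14]. Speed limits (rad/s): [2.57, 2.57, 3.14, 3.14, 3.14, 3.14].

## Interface

Orientations are given as a unit quaternion [w, x, y, z].
In Python, from plant import manip gives the robot as it stands.
- The arm moves only by the shell command python3 -m crank 'ROWS' [OPENING]. ROWS is JSON, a list of rows, each an object of numbers: "x", "y", "z": the shift along the tool's x, y, z in cm; "turn": the turn about the tool's z in rad. In form: [{"x": .., "y": .., "z": .., "turn": ..}, ...]. A call has 1 to 5 rows; each row shifts and turns the commanded pose from where the row before left it, along the tool's axes as they then stand; what a row does not reach is not made up. A row lasts 1/10 s, in which the tool goes at most 50 mm and 8.59 degrees, less where a joint would pass 70% of its speed; a pose out of reach is approached as far as the arm can. A call with a gripper value outside its range is refused whole. OPENING is the opening in per cent of the stroke, from 0 (shut) to 100 (fully open), set as the call begins (- or left out, the last holds). The fingers move at their own pace and stop on an object; the grip force is fixed at half the most. Time passes only in rows, so rows that do not move let the fingers close. It gives the time, the measured TCP pose, the force, the opening and the grip force at its end, in the units of the state.
- manip.state(): the state, without advancing time (a new reading comes with each control period).
- manip.grab_frame(name): name is "scene" or "top" or "wrist"; returns (picture, depth): 400x640x3 uint8, red, green, blue; 400x640 float32, m along the optical axis (not along the pixel's ray), 0 where there is no reading.
- manip.camera_model(name): a dict with "mtx" (3x3 intrinsics, pixels), "world_to_cam" (4x4, takes a point from world to camera coordinates). Camera axes: x right, y down, z forward; pixel columns grow to the right and rows downward; lengths in m; the calibration is good to about 2 mm. The wrist camera is an equidistant fisheye: a pixel r from the principal point sees the ray r / f radians off the axis. A picture is of the moment at which its call begins: read the wrist's pose just before it. camera_model takes no time and is no camera call; for the wrist camera it gives the pose at the moment of the call.
- manip.job_done(): hands the job in; it is judged then, once.
The state is a dict: "time": time; "joint_pos": joint angles; "joint_vel": joint speeds; "joint_efforts": joint torques, N m; "tool_pos": TCP position; "tool_rot": TCP orientation; "contact_force": force on the tool from outside, world axes, zero at the start; "ft_torque": the same for the moment, N m; "gripper_width": opening from 0.0 (shut) to 1.0 (fully open); "grasp_force": force on a finger pad.
Only numpy, scipy, OpenCV 4.12 (cv2) and the standard library are available. Lean on these libraries where they do the work, as an engineer would, in place of code of your own. Each camera call takes 0.05 s, during which the arm holds its last target. There are 200 camera calls.

## Task

Swing the fixture's clear guard over its balance point so that it stays open by itself. Then clamp the tool blank, in this order: blank on the base with its tongue fully home under the far stop, tapered packer close behind it with its slope towards the sprung jaw, and last the wedge, thin end down between packer and jaw, pressed straight down with about 15 N so that it sticks and the jaw gives a good millimetre but never 4 mm. Leave the guard open, everything released, and the other things on the bench where they are.

Things in the scene. Friction and masses are not known exactly. Their poses are not given: they have to be found in the camera images.
- fixture: Fixed clamping fixture: dark steel base plate 190 (x) by 100 (y) by 12 mm. Origin at the centre of its underside, on the table; x points from the sprung jaw to the stop, away from the robot (turned up to about 0.2 rad), z up. 'Fixture' coordinates below are in this frame, mm. Parts stand on the plate at z 12, between jaw and stop, where the y sides are open. Guard hinge posts at x 90, y +-49, up to z 85.
- stop_face (a point): Stop, a fixed block 44 wide (y): this point is on its upright face (facing -x), at fixture (50, 0, 40). The block reaches z 62. Under it a throat for the blank's tongue, 32 wide in y and 13 high (z 12 to 25), runs in from the face to x 72.
- jaw (a joint): How far the sprung jaw is pushed back (to -x) from where it is set, m: 0 free, end 0.006; 2.5 N per mm. Jaw 44 wide in y, z 14 to 60. Its face when free is at fixture x -2.6 give or take 2 mm: its seat is set anew each time and no reading tells where. Jaw and seat reach back to x -48. Pressing the wedge with 15 N gives roughly 1 to 2.5 mm.
- guard (a joint): Hinge of the clear guard, rad: 0 closed, level over the fixture at z 78; grows as it is lifted; 1.57 upright (balance point); beyond it falls back by itself to its stop at 2.2 and stays, leaning away from the robot. 0.3 kg, free hinge.
- guard_hinge (a point): Middle of the guard's hinge axis, which runs along the fixture's y; at fixture (90, 0, 78).
- guard_handle (a point): Middle of the guard's handle: round steel bar 12 mm thick, 76 long along the fixture's y, 175 mm from the hinge axis in the guard's plane, carried 35 mm clear of the frame's edge by two arms at y +-32. Guard frame 88 wide, 8 thick.
- blank_mid (a point): Tool blank, loose, steel, 0.4 to 0.7 kg: upright block 20 (x) by 50 (y) by 72 mm tall with a tongue at its foot. Point at the middle of the block, 36 mm above its underside. x points to the tongue's side, z up. Starts standing on the table. Its home is fixture (40, 0, 48).
- blank_tongue (a point): Tip of the blank's tongue, which stands out 18 mm from the block's +x face, 22 wide (y), 10 high, flush with the underside. Point in the middle of its end face, 28 mm from the block's middle, 5 above the underside. Home it is at fixture (68, 0, 17), the block's face on the stop.
- packer_mid (a point): Tapered packer, loose, steel, 0.4 kg: 50 mm (y), 55 tall, +x face upright, -x face sloping 12 degrees: 24 mm thick at the foot, 12 at the top. Point half-way up (27.5 mm), mid-thickness, 9 mm from the upright face. z up. Its place is fixture (21, 0, 39.5), upright face on the blank. Starts standing on the table.
- packer_slope (a point): Middle of the packer's sloping face, 9 mm from packer_mid towards the packer's -x.
- wedge_mid (a point): Wedge, loose, aluminium, 0.2 kg: 50 mm (y), 70 tall, -x face upright, +x face sloping 12 degrees, 14 mm thick at the foot, 27 at the top; level top face. Point half-way up (35 mm), 10.7 mm from the upright face. z up. Starts standing in a wooden rest, foot at z 6, between two cheeks 36 long in y, up to z 30. In the fixture its x points to the stop.
- wedge_top (a point): Middle of the wedge's top face (26 by 50 mm), 35 mm above wedge_mid. In the fixture the wedge first jams with its foot 16 to 35 mm above the base plate, depending on where the jaw is set, then sinks about 4.7 mm for each mm that the jaw gives, and sticks by friction.
- oil_can: Bystander: oil can, upright, green painted tin, 60 mm across, 120 tall.
- tin_cup: Bystander: open aluminium cup, 72 mm across, 80 tall.
- bearing: Bystander: flat steel bearing ring, 52 mm across, 16 tall.
- contact_wheel: Bystander: black rubber wheel lying flat, 68 mm across, 36 tall with its hub.
- screwdriver: Bystander: screwdriver lying on the table.
- wrench: Bystander: wrench lying on the table.
- brush: Bystander: brush lying on the table.
- wedge: The same wedge; origin at its foot, 7 mm from the upright face; x from the upright to the sloping face.
- packer: The same packer; origin at its underside, 12 mm from either face there; x from the sloping to the upright face.
- blank: The same blank; origin on the underside, under the middle of the block; x to the tongue.
Things that resemble listed ones, but are neither listed nor needed, are in the scene too. What is shaped like the wedge but red is not meant.

How it is judged:
On the way, in this order (a step that is already met when the one before it is completed fails the run):
1. the guard is past its balance point and stays open with nothing touching it (value of joint guard above 1.75 rad and contact force between the fingers and guard below 0.1 N), for 0.3 s.
2. the blank stands on the base with its tongue home under the stop (within 4 mm), released, guard open (value of joint guard above 1.75 rad and x of blank_tongue in the frame of fixture above 0.064 m and y of blank_tongue in the frame of fixture between -0.009 and 0.009 m and z of blank_tongue in the frame of fixture below 0.0205 m and angle between blank_mid's own z axis and vertical below 0.1 rad and contact force between the fingers and blank below 0.1 N), for 0.2 s.
3. the packer stands on the base between blank and jaw, slope to the jaw, released, blank still in place, guard open (value of joint guard above 1.75 rad and x of blank_tongue in the frame of fixture above 0.064 m and y of blank_tongue in the frame of fixture between -0.009 and 0.009 m and z of blank_tongue in the frame of fixture below 0.0205 m and angle between each of blank_mid, packer_mid's own z axis and vertical below 0.1 rad and x of packer_mid in the frame of fixture between 0.01 and 0.024 m and y of packer_mid in the frame of fixture between -0.01 and 0.01 m and z of packer_mid in the frame of fixture below 0.0425 m and horizontal distance between packer_slope and blank_tongue above 0.05 m and contact force between the fingers and packer below 0.1 N), for 0.2 s.
At the end, for the whole second after the job is handed in: Guard open past 1.75 rad; blank upright, tongue within 2.5 mm of home, 9 mm of centre; packer on the base within 3.5 mm of the blank, 10 mm of centre, slope to the jaw; wedge upright between packer and jaw, jaw held back 0.8 to 4 mm; all released, at rest (all of step 1 and x of blank_tongue in the frame of fixture above 0.0655 m and y of blank_tongue in the frame of fixture between -0.009 and 0.009 m and z of blank_tongue in the frame of fixture below 0.0205 m and angle between each of blank_mid, packer_mid, wedge_mid's own z axis and vertical below 0.1 rad and x of packer_mid in the frame of fixture between 0.0175 and 0.024 m and y of packer_mid in the frame of fixture between -0.01 and 0.01 m and z of packer_mid in the frame of fixture below 0.0425 m and horizontal distance between packer_slope and blank_tongue above 0.05 m and value of joint jaw between 0.0008 and 0.004 m and x of wedge_mid in the frame of fixture between -0.003 and 0.017 m and y of wedge_mid in the frame of fixture between -0.012 and 0.012 m and z of wedge_mid in the frame of fixture between 0.046 and 0.092 m and contact force between the fingers and wedge below 0.1 N and contact force between the fingers and packer below 0.1 N and contact force between the fingers and blank below 0.1 N and linear speed of wedge below 0.01 m/s); the robot touches nothing.
It fails at once if the jaw is pushed back 4 mm or more (value of joint jaw above 0.004 m).
It fails at once if a bystander is moved more than 30 mm (distance of any of oil_can, tin_cup, bearing, contact_wheel, screwdriver, wrench, brush from where it was at the start of the episode above 0.03 m).
It also fails if it takes over 72 s, if anything falls off the work surface, if the arm or the gripper's body presses on something with over 40 N, if the wrist force passes 120 N, or if a joint passes its speed limit or range.

## Working session

There is one attempt and no reset: what is moved stays moved. The work goes in short steps, Python scripts to look and compute and a shell command to move; the robot and the scene stay as the last step left them, time stands still between calls to the robot, and variables do not carry over. Pictures are saved under pics/ and viewed, at most 10 in all, crops included, and the job is handed in when it is done.

```bash
ls; mkdir -p pics; cat > h.py <<'E'
import numpy as np,cv2
from plant import manip
def grab(n):
    m=manip.camera_model(n); p,d=manip.grab_frame(n); return p,d,np.array(m["mtx"]),np.array(m["world_to_cam"])
def cloud(d,K,T):
    v,u=np.mgrid[:400,:640]; c=np.stack([(u-K[0,2])/K[0,0]*d,(v-K[1,2])/K[1,1]*d,d],-1)
    W=np.linalg.inv(T); return c@W[:3,:3].T+W[:3,3]
def save(n,p): cv2.imwrite(f"pics/{n}.png",cv2.cvtColor(p,cv2.COLOR_RGB2BGR))
E
python3 - <<'E'
from h import *
print(manip.state(), manip.grip_point_offset)
for n in("top","scene"):
    p,d,K,T=grab(n); save(n,p); np.savez(n,p=p,d=d,K=K,T=T); print(n,K,np.linalg.inv(T).round(3),(d==0).mean())
E
```

```text
pics
{'time': 0.0, 'joint_pos': array([ 1.05199908e+00,  5.33329011e-02,  1.61431725e+00,  3.71921158e-06,
        1.47600417e+00, -1.19021811e-01]), 'joint_vel': array([0.00099795, 0.000391  , 0.00200349, 0.00061161, 0.00015108,
       0.00024172]), 'joint_efforts': array([-3.79379399e-04, -3.93690491e+01, -3.70174956e+01, -6.42017562e-05,
        7.05795974e-03, -7.86614976e-06]), 'tool_pos': array([0.24295185, 0.57515861, 0.23006399]), 'tool_rot': array([-3.24956115e-04,  1.98559357e-01,  9.80088322e-01, -9.78275857e-04]), 'contact_force': array([-0.62446063,  0.36580039,  0.79476789]), 'ft_torque': array([0.03544295, 0.02509276, 0.04131829]), 'grasp_force': 0.0, 'gripper_width': 0.9987084946405906} 0.0187
top [[412.18092601   0.         318.24131084]
 [  0.         412.18092601 199.22010551]
 [  0.           0.           1.        ]] [[-2.800e-02 -9.960e-01  8.600e-02  4.420e-01]
 [-1.000e+00  2.800e-02 -1.000e-03  2.000e-02]
 [-2.000e-03 -8.600e-02 -9.960e-01  1.246e+00]
 [ 0.000e+00  0.000e+00  0.000e+00  1.000e+00]] 0.00403125
scene [[376.94130291   0.         319.46856653]
 [  0.         376.94130291 195.13743156]
 [  0.           0.           1.        ]] [[ 0.5    0.725 -0.473  0.986]
 [ 0.866 -0.412  0.283 -0.25 ]
 [ 0.01  -0.551 -0.834  0.894]
 [ 0.     0.     0.     1.   ]] 0.00401953125
```

View pics/top.png

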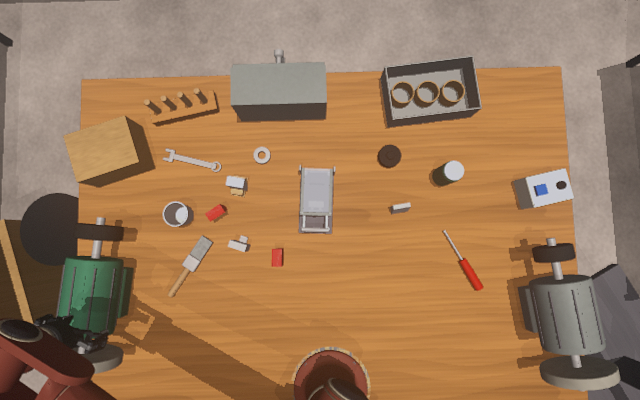

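View pics/scene.png

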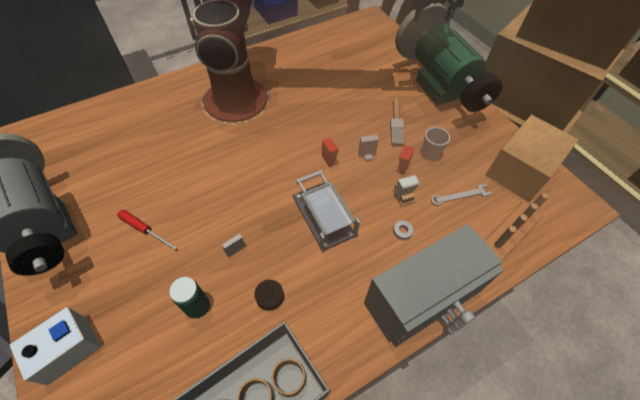

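The top view shows the fixture at (316,200) with its handle at (316,228). The blank is at (239,243), the wedge in its rest at (236,185) and the packer at (401,208). There are red decoys at (216,212) and (277,257). Next I'll measure them.

```bash
python3 - <<'E'
from h import *
C=[];P=[]
for n in("top","scene"):
    z=np.load(n+".npz"); c=cloud(z["d"],z["K"],z["T"]); ok=z["d"]>0; C.append(c[ok]);P.append(z["p"][ok])
    if n=="top": tc=c;tp=z["p"]
for k,(u,v) in dict(fix=(316,200),blank=(239,243),wedge=(236,185),packer=(401,208),can=(448,173)).items(): print(k,tc[v,u].round(3))
for k,(u,v,r) in dict(blank=(239,243,.06),wedge=(236,185,.05),packer=(401,208,.06)).items():
    c0=tc[v,u]
    for i in(0,1):
        s=np.hypot(*(C[i]-c0)[:,:2].T)<r; q=C[i][s]; q=q[q[:,2]>.004]
        zm=np.percentile(q[:,2],97); print(k,i,"ztop",zm.round(4))
        for lo,hi in((.004,.02),(.02,zm-.008),(zm-.006,zm+.01)):
            t=q[(q[:,2]>lo)&(q[:,2]<hi)]
            if len(t)>4:
                (x,y),(a,b),an=cv2.minAreaRect((t[:,:2]*1000).astype(np.float32)); print("  ",round(lo,3),len(t),np.round([x,y,a,b,an],1),t[:,:2].mean(0).round(4))
# table ref
for i in(0,1):
    s=(abs(C[i][:,0]-.4)<.05)&(abs(C[i][:,1]+.0)<.05); print("table z",np.median(C[i][s][:,2]))
z=np.load("top.npz");zs=np.load("scene.npz")
f=lambda p,x,y:cv2.resize(p[y-40:y+40,x-50:x+50],(400,300),interpolation=cv2.INTER_CUBIC)
save("crop",np.vstack([np.hstack([f(z["p"],316,200),f(z["p"],238,215)]),np.hstack([f(zs["p"],327,210),f(zs["p"],385,165)])]))
E
```

```text
fix [0.541 0.026 0.075]
blank [0.425 0.248 0.071]
wedge [0.59  0.253 0.077]
packer [ 0.512 -0.219  0.056]
can [ 0.601 -0.34   0.12 ]
blank 0 ztop 0.0752
   0.004 110 [427.1 253.1  98.3 115.9  65.7] [0.4302 0.2494]
   0.02 41 [424.1 245.8  50.5  18.4  48.5] [0.4192 0.2412]
   0.069 116 [417.8 252.8  50.4  19.7  70.8] [0.4181 0.253 ]
blank 1 ztop 0.0738
   0.004 111 [435.  254.   88.8  76.3  48.7] [0.432  0.2477]
   0.02 180 [419.1 252.8  50.6  27.4  73.8] [0.4265 0.2473]
   0.068 110 [420.3 253.4  51.7  22.9  69.6] [0.421  0.2531]
wedge 0 ztop 0.0789
   0.004 62 [585.9 247.3  80.4  94.6  55.2] [0.5812 0.2449]
   0.02 136 [595.3 254.7  47.1  55.3  74.3] [0.5876 0.2533]
   0.073 152 [599.8 256.2  50.8  27.7  78.9] [0.6    0.2568]
wedge 1 ztop 0.0778
   0.004 94 [587.3 239.5  60.1  85.9  89.5] [0.6085 0.2437]
   0.02 241 [604.9 249.4  60.5  41.8  38.1] [0.6082 0.2487]
   0.072 175 [601.9 256.7  51.3  29.2  78.9] [0.6024 0.2556]
packer 0 ztop 0.0574
   0.004 70 [ 512.4 -213.5  108.1   97.2   26.7] [ 0.5045 -0.2165]
   0.02 54 [ 509.5 -220.1   51.5   17.1   83.5] [ 0.5097 -0.2175]
   0.051 74 [ 518.4 -222.4   12.8   48.3    7.9] [ 0.5186 -0.2216]
packer 1 ztop 0.0569
   0.004 70 [ 522.7 -212.6   86.3   77.3   73.4] [ 0.5244 -0.2213]
   0.02 116 [ 526.6 -221.5   51.6   13.8   84.9] [ 0.5263 -0.221 ]
   0.051 108 [ 521.2 -221.    14.7   49.7    8.9] [ 0.5215 -0.2209]
table z -7.205476151195267e-05
table z 0.00024333541314336404
```

View pics/crop.png

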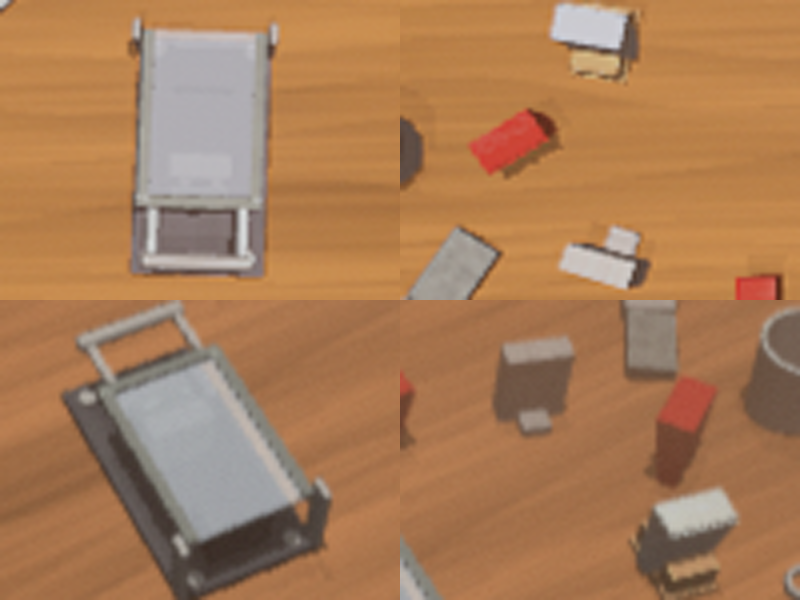

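The crops show the fixture almost square to the robot, with the handle towards the robot. The blank's tongue points away from the robot and a little right, and the wedge is in its rest near the red decoys. Next I need the fixture pose.

```bash
cat >> h.py <<'E'
def rect(t):
    (x,y),(a,b),an=cv2.minAreaRect((np.asarray(t)[:,:2]*1000).astype(np.float32)); return np.round([x,y,a,b,an],1)
def tool():
    from scipy.spatial.transform import Rotation as Ro
    s=manip.state(); q=s["tool_rot"]; R=Ro.from_quat([q[1],q[2],q[3],q[0]]).as_matrix(); return np.array(s["tool_pos"]),R,s
def go(x,y,z,ang):
    "rows needed: shift in tool cm and turn to bring TCP to xyz, tool-y along world angle ang (deg, mod 180)"
    p,R,s=tool(); d=R.T@(np.array([x,y,z])-p)*100
    cur=np.degrees(np.arctan2(R[1,1],R[0,1])); da=(ang-cur+90)%180-90
    print("tcp",p.round(4),"yang",round(cur,2),"tilt",R[:,2].round(3),"shift cm",d.round(2),"turn(rad)",round(-np.radians(da),3),"j6",s["joint_pos"][5].round(2),"F",np.round(s["contact_force"],1),"w",round(s["gripper_width"],3),"t",round(s["time"],2))
E
python3 - <<'E'
from h import *
for n in("top","scene"):
    z=np.load(n+".npz"); c=cloud(z["d"],z["K"],z["T"]); p=z["p"].astype(int)
    near=(abs(c[...,0]-.54)<.16)&(abs(c[...,1]-.025)<.09)&(z["d"]>0)
    pl=near&(abs(c[...,2]-.012)<.005)&(p.max(-1)<125)&(np.ptp(p,axis=-1)<30); print(n,"plate",rect(c[pl]),pl.sum(),np.median(c[pl][:,2]))
    gd=near&(abs(c[...,2]-.079)<.012); print(" guard",rect(c[gd]),gd.sum())
    hb=gd&(c[...,0]<.456); print(" bar",rect(c[hb]),c[hb].mean(0).round(4),c[hb][:,2].max().round(4),c[gd][:,0].min())
    fr=gd&(c[...,0]>.50)&(c[...,0]<.6); print(" frame",rect(c[fr]),c[fr].mean(0).round(4))
    for a,b in((.5,.53),(.57,.6)):
        f=c[gd&(c[...,0]>a)&(c[...,0]<b)]; print("  ymid",(a+b)/2,(f[:,1].min()+f[:,1].max())/2,np.ptp(f[:,1]))
z=np.load("top.npz"); c=cloud(z["d"],z["K"],z["T"])
for u in(300,316,332): print(u,[(v,*c[v,u].round(3)) for v in range(222,240,2)])
go(.44,.03,.2,0)
E
```

```text
top plate [536.4  29.4  93.3 174.   85.9] 121 0.011693089131753709
 guard [544.7  25.2 102.9 188.3  86.8] 1647
 bar [452.9  31.1  73.4   5.7  88.4] [0.4533 0.0227 0.0822] 0.0887 0.44904657732354325
 frame [550.6  25.4  88.  103.1  86.4] [0.5499 0.0252 0.0801]
  ymid 0.515 0.027891393108560307 0.08848973835399966
  ymid 0.585 0.023114398156971083 0.0891008994535511
scene plate [544.   26.1  99.3 191.6  86.8] 679 0.01206174734268528
 guard [547.5  25.8 103.6 189.   86.2] 1877
 bar [453.5  16.    3.1  43.    1.7] [0.4541 0.011  0.0815] 0.0843 0.4521973553658113
 frame [550.6  26.3  89.7 101.6  87.3] [0.5511 0.0251 0.0806]
  ymid 0.515 0.028019164997992826 0.08959787782529963
  ymid 0.585 0.023736043271382734 0.08915175200601533
300 [(222, np.float64(0.482), np.float64(0.076), np.float64(0.011)), (224, np.float64(0.476), np.float64(0.076), np.float64(0.009)), (226, np.float64(0.47), np.float64(0.076), np.float64(0.014)), (228, np.float64(0.464), np.float64(0.076), np.float64(0.013)), (230, np.float64(0.458), np.float64(0.077), np.float64(0.008)), (232, np.float64(0.452), np.float64(0.077
[... 835 characters left out ...]
2), np.float64(0.009)), (224, np.float64(0.473), np.float64(-0.02), np.float64(-0.003)), (226, np.float64(0.467), np.float64(-0.02), np.float64(-0.003)), (228, np.float64(0.461), np.float64(-0.02), np.float64(-0.001)), (230, np.float64(0.455), np.float64(-0.02), np.float64(-0.002)), (232, np.float64(0.449), np.float64(-0.019), np.float64(0.005)), (234, np.float64(0.443), np.float64(-0.019), np.float64(0.003)), (236, np.float64(0.437), np.float64(-0.019), np.float64(-0.002)), (238, np.float64(0.431), np.float64(-0.019), np.float64(0.001))]
tcp [0.243  0.5752 0.2301] yang 67.09 tilt [-0.001 -0.002 -1.   ] shift cm [-39.37 -42.55   3.09] turn(rad) 1.171 j6 -0.12 F [ 0.8  0.1 -0.2] w 1.001 t 0.1
```

```bash

python3 -m crank '[{"x":-3.4,"y":-3.475},{"x":-3.4,"y":-3.475},{"x":-3.4,"y":-3.475},{"x":-3.4,"y":-3.475},{"x":-3.4,"y":-3.475}]' 35
python3 -m crank '[{"x":-3.4,"y":-3.475},{"x":-3.4,"y":-3.475},{"x":-3.4,"y":-3.475},{"x":-3.4,"y":-3.475},{"x":-3.4,"y":-3.475}]' >/dev/null
python3 -m crank '[{"x":-3.4,"y":-3.475},{"x":-3.4,"y":-3.475},{"turn":0.137},{"turn":0.137},{"turn":0.137}]' >/dev/null
python3 -m crank '[{"turn":0.137},{"turn":0.137},{"turn":0.137},{"turn":0.137},{"turn":0.137}]' >/dev/null
python3 -m crank '[{"turn":0.137},{},{}]'
python3 -c "
from h import *
go(.458,.031,.059,-3.5)"
```

```text
tcp [0.243  0.5752 0.2301] yang 67.09 tilt [-0.001 -0.002 -1.   ] shift cm [-40.99 -41.73  17.18] turn(rad) 1.232 j6 -0.12 F [ 0.8  0.1 -0.2] w 1.001 t 0.1schema error: expected keys x, y, z, turn
schema error: expected keys x, y, z, turn
schema error: expected keys x, y, z, turn
schema error: expected keys x, y, z, turn
schema error: expected keys x, y, z, turn
```

All four keys are needed in each row.

```bash

python3 -m crank '[{"x":-3.4,"y":-3.475,"z":0,"turn":0},{"x":-3.4,"y":-3.475,"z":0,"turn":0},{"x":-3.4,"y":-3.475,"z":0,"turn":0},{"x":-3.4,"y":-3.475,"z":0,"turn":0},{"x":-3.4,"y":-3.475,"z":0,"turn":0}]' 35
python3 -m crank '[{"x":-3.4,"y":-3.475,"z":0,"turn":0},{"x":-3.4,"y":-3.475,"z":0,"turn":0},{"x":-3.4,"y":-3.475,"z":0,"turn":0},{"x":-3.4,"y":-3.475,"z":0,"turn":0},{"x":-3.4,"y":-3.475,"z":0,"turn":0}]' >/dev/null
python3 -m crank '[{"x":-3.4,"y":-3.475,"z":0,"turn":0},{"x":-3.4,"y":-3.475,"z":0,"turn":0},{"x":0,"y":0,"z":0,"turn":0.137},{"x":0,"y":0,"z":0,"turn":0.137},{"x":0,"y":0,"z":0,"turn":0.137}]' >/dev/null
python3 -m crank '[{"x":0,"y":0,"z":0,"turn":0.137},{"x":0,"y":0,"z":0,"turn":0.137},{"x":0,"y":0,"z":0,"turn":0.137},{"x":0,"y":0,"z":0,"turn":0.137},{"x":0,"y":0,"z":0,"turn":0.137}]' >/dev/null
python3 -m crank '[{"x":0,"y":0,"z":0,"turn":0.137},{"x":0,"y":0,"z":0,"turn":0},{"x":0,"y":0,"z":0,"turn":0}]'
python3 -c "
from h import *
go(.458,.031,.059,-3.5)"
```

```text
time: 0.6
tool_pos: [0.3323, 0.3476, 0.2307]
tool_rot: [-0.0, 0.198, 0.98, -0.0]
contact_force: [0.1, 0.3, 0.3]
gripper_width: 0.346
grasp_force: 0.0
time: 2.4
tool_pos: [0.4566, 0.0328, 0.231]
tool_rot: [-0.0, 0.728, 0.686, -0.0]
contact_force: [0.8, -1.0, -0.4]
gripper_width: 0.351
grasp_force: 0.0
tcp [0.4566 0.0328 0.231 ] yang -3.39 tilt [-0.001  0.    -1.   ] shift cm [-0.17  0.16 17.2 ] turn(rad) 0.002 j6 -0.03 F [ 0.8 -1.  -0.4] w 0.351 t 2.4
```

```bash

python3 -m crank '[{"x":-0.17,"y":0.16,"z":4.3,"turn":0},{"x":0,"y":0,"z":4.3,"turn":0},{"x":0,"y":0,"z":4.3,"turn":0},{"x":0,"y":0,"z":4.3,"turn":0},{"x":0,"y":0,"z":0,"turn":0}]' 35
python3 -m crank '[{"x":0,"y":0,"z":0,"turn":0},{"x":0,"y":0,"z":0,"turn":0},{"x":0,"y":0,"z":0,"turn":0},{"x":0,"y":0,"z":0,"turn":0}]' 0
```

```text
time: 2.9
tool_pos: [0.4525, 0.0315, 0.0528]
tool_rot: [-0.005, 0.728, 0.686, -0.005]
contact_force: [-0.6, 0.2, -0.9]
gripper_width: 0.349
grasp_force: 0.0
time: 3.3
tool_pos: [0.4594, 0.0309, 0.061]
tool_rot: [0.001, 0.729, 0.685, 0.001]
contact_force: [-0.7, 0.3, -0.9]
gripper_width: 0.113
grasp_force: 58.5
```

```bash

python3 -m crank '[{"x":0,"y":0.2,"z":-2.61,"turn":0},{"x":0,"y":0.59,"z":-2.56,"turn":0},{"x":0,"y":0.96,"z":-2.44,"turn":0},{"x":0,"y":1.31,"z":-2.27,"turn":0}]'
python3 -m crank '[{"x":0,"y":1.64,"z":-2.05,"turn":0},{"x":0,"y":1.93,"z":-1.78,"turn":0},{"x":0,"y":2.17,"z":-1.47,"turn":0},{"x":0,"y":2.37,"z":-1.13,"turn":0},{"x":0,"y":0,"z":0,"turn":0}]'
```

```text
time: 3.7
tool_pos: [0.4878, 0.0291, 0.1596]
tool_rot: [-0.001, 0.729, 0.685, -0.001]
contact_force: [-0.8, -0.7, -4.1]
gripper_width: 0.112
grasp_force: 58.3
time: 4.2
tool_pos: [0.5735, 0.0237, 0.2283]
tool_rot: [0.003, 0.729, 0.685, 0.003]
contact_force: [-5.5, 0.3, 12.4]
gripper_width: 0.114
grasp_force: 64.3
```

```bash

python3 -m crank '[{"x":0,"y":2.51,"z":-0.86,"turn":0},{"x":0,"y":2.6,"z":-0.5,"turn":0},{"x":0,"y":2.62,"z":-0.1,"turn":0},{"x":0,"y":2.59,"z":0.4,"turn":0},{"x":0,"y":0,"z":0,"turn":0}]'
python3 -c "
from h import *
p,d,K,T=grab('scene');save('g1',p)"
```

```text
time: 4.7
tool_pos: [0.6766, 0.0171, 0.2363]
tool_rot: [0.003, 0.729, 0.685, 0.003]
contact_force: [0.8, -1.0, 6.6]
gripper_width: 0.109
grasp_force: 61.2
```

View pics/g1.png

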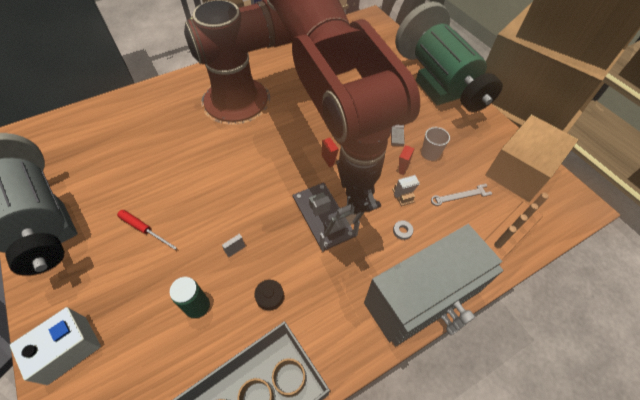

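The guard is upright at about (345,215), just past vertical and still in the fingers. Now I'll release it and rise.

```bash

python3 -m crank '[{"x":0,"y":0,"z":0,"turn":0},{"x":0,"y":0,"z":0,"turn":0},{"x":0,"y":-1,"z":-4,"turn":0},{"x":0,"y":-2,"z":-4,"turn":0},{"x":0,"y":-2,"z":-4,"turn":0}]' 100
python3 -m crank '[{"x":0,"y":-4,"z":0,"turn":0},{"x":0,"y":-4,"z":0,"turn":0},{"x":0,"y":-4,"z":0,"turn":0},{"x":0,"y":-4,"z":0,"turn":0},{"x":0,"y":0,"z":0,"turn":0}]'
python3 - <<'E'
from h import *
# camera seen
p,d,K,T=grab("top"); c=cloud(d,K,T); np.savez("top2",p=p,d=d,K=K,T=T)
M=(abs(c[...,1]-.02)<.06)&(c[...,0]>.64)&(c[...,0]<.8)&(c[...,2]>.06)&(d>0)
q=c[M]; print(M.sum(), q[q[:,0]>.70].mean(0) if (q[:,0]>.70).any() else None, q[:,0].max())
save("g2",cv2.resize(p[120:270,180:420],(800,500)))
go(.419,.253,.2,70.5)
E
```

```text
time: 5.25
tool_pos: [0.6216, 0.0209, 0.3535]
tool_rot: [-0.001, 0.729, 0.685, -0.0]
contact_force: [1.1, -0.4, 0.3]
gripper_width: 0.944
grasp_force: 0.0
time: 5.75
tool_pos: [0.4596, 0.0313, 0.353]
tool_rot: [0.0, 0.728, 0.685, 0.0]
contact_force: [-0.3, 0.2, 0.1]
gripper_width: 1.002
grasp_force: 0.0
1649 [0.7587819  0.02589623 0.15740521] 0.799978548947023
tcp [0.4614 0.031  0.3532] yang -3.53 tilt [ 0.002 -0.    -1.   ] shift cm [21.9  -5.63 15.31] turn(rad) -1.292 j6 -0.03 F [-0.5 -0.3  0.1] w 0.999 t 5.8
```

View pics/g2.png

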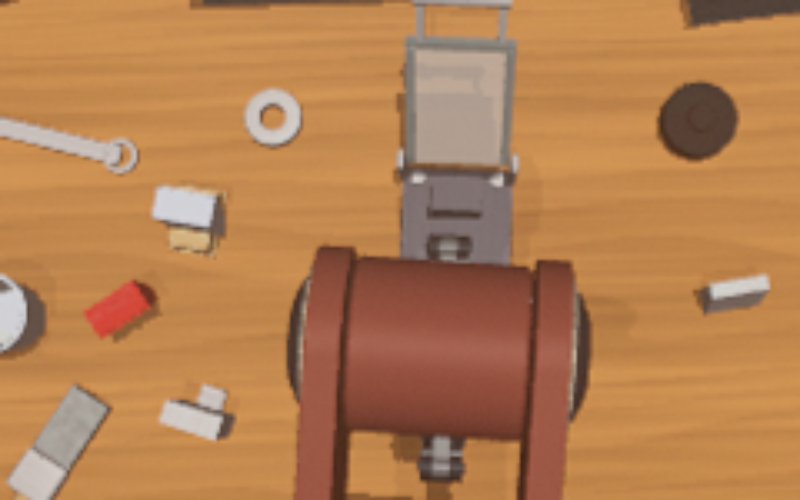

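The guard leans open, with its frame at (460,100). The jaw and stop are visible at (450,245) and (455,200). On to the blank.

```bash

python3 -m crank '[{"x":4.38,"y":-1.13,"z":0,"turn":0},{"x":4.38,"y":-1.13,"z":0,"turn":0},{"x":4.38,"y":-1.13,"z":0,"turn":0},{"x":4.38,"y":-1.13,"z":0,"turn":0},{"x":4.38,"y":-1.11,"z":0,"turn":0}]' 100 >/dev/null
python3 -m crank '[{"x":0,"y":0,"z":3,"turn":-0.1436},{"x":0,"y":0,"z":3,"turn":-0.1436},{"x":0,"y":0,"z":3,"turn":-0.1436},{"x":0,"y":0,"z":3,"turn":-0.1436},{"x":0,"y":0,"z":3,"turn":-0.1436}]' >/dev/null
python3 -m crank '[{"x":0,"y":0,"z":0,"turn":-0.1436},{"x":0,"y":0,"z":0,"turn":-0.1436},{"x":0,"y":0,"z":0,"turn":-0.1436},{"x":0,"y":0,"z":0,"turn":-0.1436},{"x":0,"y":0,"z":0,"turn":0}]' >/dev/null
python3 -c "
from h import *
go(.419,.253,.026,70.5)"
```

```text
tcp [0.421  0.2529 0.2026] yang 70.48 tilt [-0. -0. -1.] shift cm [ 0.18 -0.05 17.66] turn(rad) -0.0 j6 -0.84 F [-0.1 -0.3  0.2] w 1.003 t 7.3
```

```bash

python3 -m crank '[{"x":0.18,"y":0,"z":4.4,"turn":0},{"x":0,"y":0,"z":4.4,"turn":0},{"x":0,"y":0,"z":4.4,"turn":0},{"x":0,"y":0,"z":4.4,"turn":0},{"x":0,"y":0,"z":0,"turn":0}]' 100 
python3 -m crank '[{"x":0,"y":0,"z":0,"turn":0},{"x":0,"y":0,"z":0,"turn":0},{"x":0,"y":0,"z":0,"turn":0},{"x":0,"y":0,"z":0,"turn":0}]' 0
python3 -m crank '[{"x":0,"y":0,"z":-3,"turn":0},{"x":0,"y":0,"z":-3,"turn":0},{"x":0,"y":0,"z":-3,"turn":0},{"x":0,"y":0,"z":-3,"turn":0},{"x":0,"y":0,"z":0,"turn":0}]'
python3 -c "
from h import *
X=lambda x,y:(.543+.998*x+.061*y,.026-.061*x+.998*y)
go(*X(.018,0),.12,86.5)"
```

```text
time: 7.8
tool_pos: [0.4134, 0.251, 0.0201]
tool_rot: [-0.006, 0.171, 0.985, -0.004]
contact_force: [-0.3, -0.6, -0.6]
gripper_width: 1.0
grasp_force: 0.0
time: 8.2
tool_pos: [0.4215, 0.2543, 0.0305]
tool_rot: [0.003, 0.17, 0.986, 0.001]
contact_force: [0.0, 0.1, 7.1]
gripper_width: 0.58
grasp_force: 64.7
time: 8.7
tool_pos: [0.4215, 0.2546, 0.152]
tool_rot: [0.004, 0.169, 0.986, 0.003]
contact_force: [1.7, 0.5, -5.7]
gripper_width: 0.575
grasp_force: 66.1
tcp [0.4215 0.2546 0.152 ] yang 70.49 tilt [ 0.009  0.004 -1.   ] shift cm [-20.79 -17.01   3.23] turn(rad) -0.279 j6 -0.84 F [ 1.7  0.5 -5.7] w 0.575 t 8.7
```

```bash

python3 - <<'E'
from h import *
for n in("top","scene"):
    p,d,K,T=grab(n); np.savez(n+"3",p=p,d=d,K=K,T=T); c=cloud(d,K,T); p=p.astype(int)
    a=np.radians(-3.5); o=c-[.543,.026,0]; X=o[...,0]*np.cos(a)+o[...,1]*np.sin(a); Y=-o[...,0]*np.sin(a)+o[...,1]*np.cos(a)
    ok=(d>0)&(abs(Y)<.06)&(abs(X)<.11)
    pl=ok&(abs(c[...,2]-.012)<.004)&(p.max(-1)<140); print(n,"plate world",rect(c[pl]),pl.sum())
    for k,lo,hi,za,zb in(("stoptop",.04,.085,.055,.068),("jawtop",-.06,.02,.054,.066)):
        m=ok&(X>lo)&(X<hi)&(c[...,2]>za)&(c[...,2]<zb)
        if m.sum()>5: print(k,m.sum(),"X",np.percentile(X[m],[2,98]).round(4),"Y",np.percentile(Y[m],[2,98]).round(4),"z",np.median(c[m][:,2]).round(4), rect(c[m]))
    if n=="top": save("t3",cv2.resize(p[140:260,230:420].astype(np.uint8),(760,480)))
E
```

```text
top plate world [542.8  27.2  97.7 187.8  85.9] 1308
stoptop 164 X [0.0487 0.0784] Y [-0.0215  0.0196] z 0.0617 [607.8  21.6  92.6  33.1  86.7]
jawtop 101 X [-0.0213 -0.0036] Y [-0.0208  0.0198] z 0.0594 [530.7  26.3  40.5  17.7  88.3]
scene plate world [544.6  26.5 101.3 192.3  85.6] 1214
stoptop 189 X [0.0513 0.0801] Y [-0.0216  0.0212] z 0.0621 [608.8  21.8  45.5  31.3  87.1]
jawtop 115 X [-0.019  -0.0008] Y [-0.0209  0.0216] z 0.0599 [533.   27.   44.6  19.1  84.4]
```

View pics/t3.png

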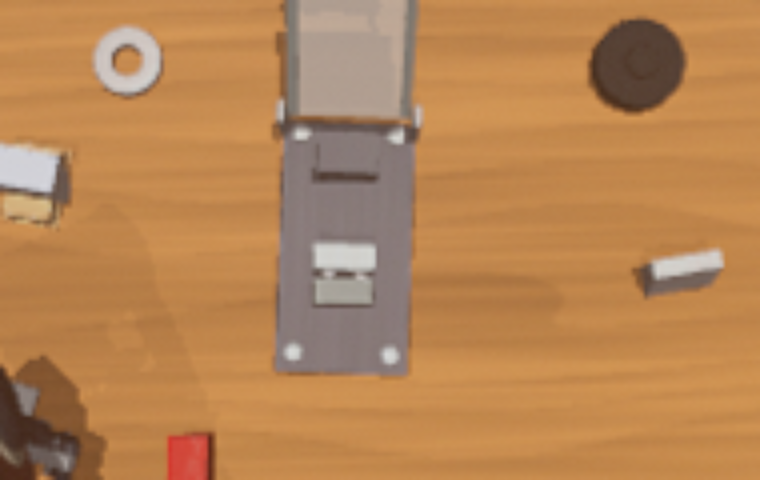

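The plate, stop and jaw agree with the fixture frame (0.543, 0.026, −3.5°) to about 1 mm. I'll carry the blank over.

```bash

python3 -m crank '[{"x":-3.43,"y":-2.845,"z":0,"turn":0},{"x":-3.43,"y":-2.845,"z":0,"turn":0},{"x":-3.43,"y":-2.845,"z":0,"turn":0},{"x":-3.43,"y":-2.845,"z":0,"turn":0},{"x":-3.43,"y":-2.845,"z":0,"turn":0}]' >/dev/null
python3 -m crank '[{"x":-3.43,"y":-2.845,"z":0,"turn":0},{"x":0,"y":0,"z":0,"turn":-0.14},{"x":0,"y":0,"z":0,"turn":-0.139},{"x":0,"y":0,"z":0,"turn":0},{"x":0,"y":0,"z":0,"turn":0}]'
cat >> h.py <<'E'
def X(x,y=0): return (.543+.998*x+.061*y,.026-.061*x+.998*y)
E
python3 - <<'E'
from h import *
go(*X(.016),.0425,86.5)
p,R,s=tool()
# blank seen from top & scene
for n in("scene","top"):
    pic,d,K,T=grab(n); c=cloud(d,K,T)
    a=np.radians(-3.5); o=c-[.543,.026,0]; A=o[...,0]*np.cos(a)+o[...,1]*np.sin(a); B=-o[...,0]*np.sin(a)+o[...,1]*np.cos(a)
    print(n,"scan z of points around tongue");
    m=(d>0)&(abs(B)<.013)&(A>.0)&(A<.06)&(c[...,2]>.1)&(c[...,2]<.165)
    for zlo in np.arange(.1,.165,.008):
        q=m&(c[...,2]>=zlo)&(c[...,2]<zlo+.008)
        if q.sum()>2: print(zlo.round(3),q.sum(),np.percentile(A[q],[5,50,95]).round(4),np.percentile(B[q],[5,95]).round(4))
E
```

```text
time: 9.8
tool_pos: [0.5543, 0.0239, 0.1443]
tool_rot: [-0.002, 0.032, 0.999, 0.0]
contact_force: [0.4, -0.3, -6.4]
gripper_width: 0.578
grasp_force: 66.6
tcp [0.5543 0.0239 0.1443] yang 86.32 tilt [-0.004  0.    -1.   ] shift cm [-0.51  0.14 10.17] turn(rad) -0.003 j6 -1.6 F [ 0.4 -0.3 -6.4] w 0.578 t 9.8
scene scan z of points around tongue
0.108 5 [0.0262 0.0367 0.0369] [-0.0121  0.0027]
0.116 59 [0.0201 0.03   0.0375] [-0.0123  0.0086]
0.124 34 [0.0183 0.0219 0.0373] [-0.0119  0.0087]
0.132 15 [0.0181 0.0193 0.0204] [-0.0101  0.0106]
0.14 16 [0.0186 0.0198 0.0208] [-0.0093  0.011 ]
0.148 18 [0.0192 0.0201 0.021 ] [-0.0115  0.0104]
0.156 19 [0.0183 0.0198 0.0214] [-0.0096  0.0121]
top scan z of points around tongue
```

```bash

python3 -m crank '[{"x":-0.7,"y":0.15,"z":0,"turn":0},{"x":0,"y":0,"z":3,"turn":0},{"x":0,"y":0,"z":3,"turn":0},{"x":0,"y":0,"z":2.5,"turn":0},{"x":0,"y":0,"z":0,"turn":0}]' 
python3 -m crank '[{"x":0,"y":0,"z":0.5,"turn":0},{"x":0,"y":0,"z":0,"turn":0}]' 
python3 -c "
from h import *
go(*X(.018),.0425,86.5)"
```

```text
time: 10.4
tool_pos: [0.5595, 0.0254, 0.0573]
tool_rot: [-0.005, 0.031, 1.0, 0.0]
contact_force: [-1.3, -0.6, -7.4]
gripper_width: 0.58
grasp_force: 66.2
time: 10.6
tool_pos: [0.5642, 0.0248, 0.0584]
tool_rot: [0.001, 0.031, 1.0, -0.0]
contact_force: [-0.7, 0.0, -5.9]
gripper_width: 0.578
grasp_force: 66.4
tcp [0.5642 0.0248 0.0584] yang 86.48 tilt [ 0.002 -0.    -1.   ] shift cm [ 0.32 -0.01  1.59] turn(rad) -0.0 j6 -1.6 F [-0.7  0.  -5.9] w 0.578 t 10.6
```

```bash

python3 -m crank '[{"x":0.4,"y":0,"z":0.7,"turn":0},{"x":0,"y":0,"z":0.3,"turn":0},{"x":0,"y":0,"z":0,"turn":0},{"x":0,"y":0,"z":0,"turn":0}]' 
python3 -m crank '[{"x":0,"y":0,"z":0.3,"turn":0},{"x":0,"y":0,"z":0,"turn":0}]'
python3 -m crank '[{"x":0,"y":0,"z":0.2,"turn":0},{"x":0,"y":0,"z":0,"turn":0}]'
```

```text
time: 11.0
tool_pos: [0.559, 0.0251, 0.0472]
tool_rot: [0.0, 0.031, 1.0, -0.0]
contact_force: [-0.0, 0.2, -6.4]
gripper_width: 0.577
grasp_force: 66.5
time: 11.2
tool_pos: [0.5588, 0.025, 0.0437]
tool_rot: [-0.0, 0.031, 1.0, -0.0]
contact_force: [-0.3, -1.1, -7.2]
gripper_width: 0.576
grasp_force: 66.5
time: 11.4
tool_pos: [0.5593, 0.025, 0.0426]
tool_rot: [0.0, 0.031, 1.0, -0.0]
contact_force: [-1.1, -0.6, -2.0]
gripper_width: 0.579
grasp_force: 66.9
```

```bash

python3 -m crank '[{"x":-0.6,"y":0,"z":-0.05,"turn":0},{"x":-0.6,"y":0,"z":0,"turn":0},{"x":-0.6,"y":0,"z":0,"turn":0},{"x":0,"y":0,"z":0,"turn":0},{"x":0,"y":0,"z":0,"turn":0}]' 
python3 -m crank '[{"x":-0.4,"y":0,"z":0,"turn":0},{"x":-0.2,"y":0,"z":0,"turn":0},{"x":0,"y":0,"z":0,"turn":0}]'
python3 -m crank '[{"x":-0.2,"y":0,"z":0,"turn":0},{"x":0,"y":0,"z":0,"turn":0}]'
python3 -c "
from h import *
go(*X(.042),.0425,86.5)"
```

```text
time: 11.9
tool_pos: [0.5777, 0.0238, 0.0426]
tool_rot: [0.001, 0.031, 1.0, -0.0]
contact_force: [1.1, -0.1, -5.2]
gripper_width: 0.579
grasp_force: 66.9
time: 12.2
tool_pos: [0.5832, 0.0236, 0.0426]
tool_rot: [0.0, 0.031, 1.0, -0.0]
contact_force: [-1.5, -0.4, -2.6]
gripper_width: 0.579
grasp_force: 67.0
time: 12.4
tool_pos: [0.585, 0.0235, 0.0426]
tool_rot: [0.0, 0.031, 1.0, 0.0]
contact_force: [-2.4, -0.3, -1.3]
gripper_width: 0.575
grasp_force: 67.1
tcp [0.585  0.0235 0.0426] yang 86.48 tilt [ 0.  0. -1.] shift cm [ 0.01 -0.01  0.01] turn(rad) -0.0 j6 -1.6 F [-2.4 -0.3 -1.3] w 0.575 t 12.4
```

```bash

python3 -m crank '[{"x":-0.15,"y":0,"z":0,"turn":0},{"x":0,"y":0,"z":0,"turn":0}]'
python3 -m crank '[{"x":-0.15,"y":0,"z":0,"turn":0},{"x":0,"y":0,"z":0,"turn":0}]'
python3 -m crank '[{"x":-0.15,"y":0,"z":0,"turn":0},{"x":0,"y":0,"z":0,"turn":0}]'
```

```text
time: 12.6
tool_pos: [0.5849, 0.0235, 0.0426]
tool_rot: [-0.002, 0.031, 1.0, 0.0]
contact_force: [-9.0, 0.1, 4.3]
gripper_width: 0.579
grasp_force: 67.8
time: 12.8
tool_pos: [0.5849, 0.0235, 0.0426]
tool_rot: [-0.004, 0.031, 1.0, 0.0]
contact_force: [-16.1, -0.0, 8.4]
gripper_width: 0.579
grasp_force: 68.3
time: 13.0
tool_pos: [0.5849, 0.0235, 0.0426]
tool_rot: [-0.006, 0.03, 1.0, -0.0]
contact_force: [-21.9, 0.4, 13.2]
gripper_width: 0.577
grasp_force: 68.8
```

```bash

python3 -m crank '[{"x":0.3,"y":0,"z":0,"turn":0},{"x":0,"y":0,"z":0,"turn":0}]'
python3 -m crank '[{"x":0,"y":0,"z":0,"turn":0},{"x":0,"y":0,"z":0,"turn":0},{"x":0,"y":0,"z":0,"turn":0},{"x":0,"y":0,"z":0,"turn":0}]' 90
python3 -m crank '[{"x":0,"y":0,"z":-2,"turn":0},{"x":0,"y":0,"z":-4,"turn":0},{"x":0,"y":0,"z":-4.5,"turn":0},{"x":0,"y":0,"z":-4,"turn":0},{"x":0,"y":0,"z":0,"turn":0}]'
python3 -c "
from h import *
go(.519,-.2215,.15,97.9)
go(*X(.021),.15,86.5)"
```

```text
time: 13.2
tool_pos: [0.585, 0.0235, 0.0426]
tool_rot: [-0.002, 0.031, 1.0, 0.0]
contact_force: [-7.7, -0.2, 2.4]
gripper_width: 0.578
grasp_force: 67.4
time: 13.6
tool_pos: [0.5871, 0.0233, 0.043]
tool_rot: [0.001, 0.031, 1.0, -0.0]
contact_force: [-0.3, -0.1, 0.7]
gripper_width: 0.901
grasp_force: 0.0
time: 14.1
tool_pos: [0.5908, 0.023, 0.1961]
tool_rot: [0.007, 0.031, 1.0, -0.0]
contact_force: [1.5, 0.5, 0.5]
gripper_width: 0.9
grasp_force: 0.0
tcp [0.5908 0.023  0.1961] yang 86.49 tilt [ 0.014 -0.001 -1.   ] shift cm [  5.74 -24.85   4.54] turn(rad) -0.199 j6 -1.6 F [1.5 0.5 0.5] w 0.9 t 14.1
tcp [0.5908 0.023  0.1961] yang 86.49 tilt [ 0.014 -0.001 -1.   ] shift cm [2.76 0.01 4.58] turn(rad) -0.0 j6 -1.6 F [1.5 0.5 0.5] w 0.9 t 14.1
```

```bash

python3 -m crank '[{"x":1.04,"y":-4.17,"z":0,"turn":0},{"x":1.04,"y":-4.17,"z":0,"turn":0},{"x":1.04,"y":-4.17,"z":0,"turn":0},{"x":1.04,"y":-4.17,"z":0,"turn":0},{"x":1.04,"y":-4.17,"z":0,"turn":0}]' 100 >/dev/null
python3 -m crank '[{"x":1.04,"y":-4.17,"z":0,"turn":-0.1},{"x":0,"y":0,"z":0,"turn":-0.1},{"x":0,"y":0,"z":0,"turn":0},{"x":0,"y":0,"z":0,"turn":0}]'
python3 - <<'E'
from h import *
go(.514,-.2226,.016,98)
for n in("top","scene"):
    p,d,K,T=grab(n); c=cloud(d,K,T); q=c[(d>0)&(abs(c[...,0]-.58)<.04)&(abs(c[...,1]-.025)<.06)&(c[...,2]>.078)&(c[...,2]<.1)]; print("blank top",len(q),rect(q),np.median(q[:,2]))
print(X(.04))
E
```

```text
time: 15.0
tool_pos: [0.5087, -0.2223, 0.187]
tool_rot: [-0.0, -0.068, 0.998, 0.0]
contact_force: [-0.4, -0.5, -0.4]
gripper_width: 0.997
grasp_force: 0.0
tcp [ 0.5087 -0.2223  0.187 ] yang 97.83 tilt [-0.  0. -1.] shift cm [-0.53 -0.11 17.1 ] turn(rad) -0.003 j6 -2.25 F [-0.4 -0.5 -0.4] w 0.997 t 15.0
blank top 134 [581.4  23.3  48.8  20.4  87.3] 0.08366500567976443
blank top 162 [583.7  23.2  49.5  22.2  84.4] 0.08383285865570889
(0.58292, 0.023559999999999998)
```

Blank is home (top at 0.5825, 0.023, against the expected 0.583, 0.0236). Next is the packer.

```bash

python3 -m crank '[{"x":-0.53,"y":-0.1,"z":4.2,"turn":0},{"x":0,"y":0,"z":4.2,"turn":0},{"x":0,"y":0,"z":4.2,"turn":0},{"x":0,"y":0,"z":4.2,"turn":0},{"x":0,"y":0,"z":0,"turn":0}]' 100 
python3 -m crank '[{"x":0,"y":0,"z":0,"turn":0},{"x":0,"y":0,"z":0,"turn":0},{"x":0,"y":0,"z":0,"turn":0},{"x":0,"y":0,"z":0,"turn":0}]' 0
python3 -m crank '[{"x":0,"y":0,"z":-3,"turn":0},{"x":0,"y":0,"z":-3,"turn":0},{"x":0,"y":0,"z":-3,"turn":0},{"x":0,"y":0,"z":-3,"turn":0},{"x":0,"y":0,"z":0,"turn":0}]'
python3 -c "
from h import *
go(*X(.014),.14,86.5)"
```

```text
time: 15.6
tool_pos: [0.5093, -0.2189, 0.0127]
tool_rot: [-0.006, -0.07, 0.998, 0.004]
contact_force: [-1.6, 1.2, -1.1]
gripper_width: 1.001
grasp_force: 0.0
time: 16.0
tool_pos: [0.5168, -0.224, 0.0232]
tool_rot: [0.003, -0.069, 0.998, -0.002]
contact_force: [-0.7, 0.6, 7.2]
gripper_width: 0.569
grasp_force: 64.1
time: 16.5
tool_pos: [0.517, -0.2246, 0.1455]
tool_rot: [0.004, -0.069, 0.998, -0.003]
contact_force: [0.9, 0.2, -1.9]
gripper_width: 0.578
grasp_force: 63.9
tcp [ 0.517  -0.2246  0.1455] yang 97.93 tilt [ 0.009 -0.006 -1.   ] shift cm [-7.4  24.19  0.44] turn(rad) 0.2 j6 -2.25 F [ 0.9  0.2 -1.9] w 0.578 t 16.5
```

```bash

python3 -m crank '[{"x":-1.27,"y":4.03,"z":0,"turn":0},{"x":-1.27,"y":4.03,"z":0,"turn":0},{"x":-1.27,"y":4.03,"z":0,"turn":0},{"x":-1.27,"y":4.03,"z":0,"turn":0},{"x":-1.27,"y":4.03,"z":0,"turn":0}]' >/dev/null
python3 -m crank '[{"x":-1.27,"y":4.03,"z":0,"turn":0.1},{"x":0,"y":0,"z":0,"turn":0.1},{"x":0,"y":0,"z":0,"turn":0},{"x":0,"y":0,"z":0,"turn":0}]'
cat >> h.py <<'E'
def fx(c):
    a=np.radians(-3.5); o=c-[.543,.026,0]; return o[...,0]*np.cos(a)+o[...,1]*np.sin(a), -o[...,0]*np.sin(a)+o[...,1]*np.cos(a)
def scan(n,zs,A0,A1,B=.02,save_=None):
    p,d,K,T=grab(n); c=cloud(d,K,T); A,Bq=fx(c); m=(d>0)&(abs(Bq)<B)&(A>A0)&(A<A1)
    for a,b in zip(zs[:-1],zs[1:]):
        q=m&(c[...,2]>=a)&(c[...,2]<b)
        if q.sum()>2: print(n,round(a,3),q.sum(),"X",np.percentile(A[q],[5,50,95]).round(4),"Y",np.percentile(Bq[q],[5,95]).round(4))
    return p
E
python3 - <<'E'
from h import *
go(*X(.016),.0365,86.5); p,R,s=tool(); print("fixture XY",fx(p))
scan("scene",np.arange(.11,.19,.008),-.02,.06)
scan("top",np.arange(.16,.19,.01),-.02,.06)
E
```

```text
time: 17.4
tool_pos: [0.5553, 0.027, 0.138]
tool_rot: [-0.001, 0.03, 1.0, -0.0]
contact_force: [0.8, -0.9, -3.2]
gripper_width: 0.573
grasp_force: 64.4
tcp [0.5553 0.027  0.138 ] yang 86.59 tilt [-0.002 -0.    -1.   ] shift cm [-0.4  -0.17 10.15] turn(rad) 0.002 j6 -1.6 F [ 0.8 -0.9 -3.2] w 0.573 t 17.4
fixture XY (np.float64(0.012226853536109535), np.float64(0.001759058947930615))
scene 0.11 10 X [0.0218 0.0224 0.0231] Y [-0.0188  0.0133]
scene 0.118 25 X [0.0216 0.0229 0.0244] Y [-0.0171  0.0175]
scene 0.126 26 X [0.0222 0.0229 0.0244] Y [-0.0149  0.0194]
scene 0.134 28 X [0.0216 0.0225 0.0239] Y [-0.0166  0.0167]
scene 0.142 25 X [0.0221 0.0229 0.024 ] Y [-0.0175  0.0189]
scene 0.15 28 X [0.0217 0.0227 0.024 ] Y [-0.0173  0.0184]
scene 0.158 26 X [0.0222 0.0229 0.0239] Y [-0.0174  0.0149]
scene 0.166 83 X [0.0119 0.0183 0.0237] Y [-0.0175  0.0176]
```

```bash

python3 -m crank '[{"x":-0.33,"y":-0.17,"z":1,"turn":0},{"x":0,"y":0,"z":2,"turn":0},{"x":0,"y":0,"z":1,"turn":0},{"x":0,"y":0,"z":0,"turn":0},{"x":0,"y":0,"z":0,"turn":0}]' 
python3 - <<'E'
from h import *
go(*X(.0155),.0345,86.5); p,R,s=tool(); print("fixture XY",fx(p))
scan("scene",[.08,.09,.1,.11,.12],-.02,.03)
E
```

```text
time: 18.0
tool_pos: [0.5593, 0.025, 0.0993]
tool_rot: [-0.0, 0.031, 1.0, -0.0]
contact_force: [-0.5, 0.2, -4.1]
gripper_width: 0.573
grasp_force: 64.3
tcp [0.5593 0.025  0.0993] yang 86.46 tilt [-0.001  0.    -1.   ] shift cm [0.08 0.   6.48] turn(rad) -0.001 j6 -1.6 F [-0.5  0.2 -4.1] w 0.573 t 18.0
fixture XY (np.float64(0.01635330911781078), np.float64(-8.071526096855436e-07))
scene 0.08 27 X [0.0256 0.027  0.0284] Y [-0.0183  0.0168]
scene 0.09 31 X [0.0262 0.027  0.0282] Y [-0.019   0.0172]
scene 0.1 30 X [0.0256 0.0267 0.0276] Y [-0.0181  0.0184]
scene 0.11 33 X [0.0255 0.0272 0.0283] Y [-0.0168  0.018 ]
```

```bash

python3 -m crank '[{"x":0.1,"y":0,"z":1,"turn":0},{"x":0,"y":0,"z":1,"turn":0},{"x":0,"y":0,"z":1,"turn":0},{"x":0,"y":0,"z":1,"turn":0},{"x":0,"y":0,"z":0,"turn":0}]' 
python3 -m crank '[{"x":0,"y":0,"z":0.8,"turn":0},{"x":0,"y":0,"z":0.7,"turn":0},{"x":0,"y":0,"z":0.2,"turn":0},{"x":0,"y":0,"z":0,"turn":0}]' 
python3 -m crank '[{"x":0,"y":0,"z":0.3,"turn":0},{"x":0,"y":0,"z":0,"turn":0},{"x":0,"y":0,"z":0,"turn":0}]'
```

```text
time: 18.55
tool_pos: [0.5566, 0.0255, 0.0569]
tool_rot: [-0.002, 0.031, 1.0, 0.0]
contact_force: [0.1, -0.0, -4.1]
gripper_width: 0.572
grasp_force: 64.4
time: 18.95
tool_pos: [0.558, 0.0254, 0.042]
tool_rot: [-0.001, 0.031, 1.0, 0.0]
contact_force: [0.3, -0.5, -3.4]
gripper_width: 0.575
grasp_force: 64.4
time: 19.25
tool_pos: [0.5585, 0.0254, 0.0396]
tool_rot: [0.0, 0.031, 1.0, -0.0]
contact_force: [0.3, -0.8, -4.4]
gripper_width: 0.574
grasp_force: 64.4
```

```bash

python3 -m crank '[{"x":0,"y":0,"z":0.3,"turn":0},{"x":0,"y":0,"z":0,"turn":0},{"x":0,"y":0,"z":0,"turn":0}]' | grep -E "pos|force"
python3 -m crank '[{"x":0,"y":0,"z":0.15,"turn":0},{"x":0,"y":0,"z":0,"turn":0}]' | grep -E "pos|force"
python3 -m crank '[{"x":0,"y":0,"z":0.15,"turn":0},{"x":0,"y":0,"z":0,"turn":0}]' | grep -E "pos|force"
```

```text
tool_pos: [0.5583, 0.0254, 0.0364]
contact_force: [-1.1, -0.8, -3.6]
grasp_force: 64.4
tool_pos: [0.5587, 0.0253, 0.0353]
contact_force: [1.2, -0.2, -1.7]
grasp_force: 64.4
tool_pos: [0.559, 0.0253, 0.0353]
contact_force: [-3.4, 0.6, 6.4]
grasp_force: 65.5
```

```bash

python3 -m crank '[{"x":-0.2,"y":-0.05,"z":-0.2,"turn":0},{"x":0,"y":0,"z":0,"turn":0}]' | grep -E "pos|force"
python3 -m crank '[{"x":-0.15,"y":0,"z":0,"turn":0},{"x":0,"y":0,"z":0,"turn":0}]' | grep -E "pos|force"
python3 -m crank '[{"x":-0.1,"y":0,"z":0,"turn":0},{"x":0,"y":0,"z":0,"turn":0}]' | grep -E "pos|force"
python3 -m crank '[{"x":-0.1,"y":0,"z":0,"turn":0},{"x":0,"y":0,"z":0,"turn":0}]' | grep -E "pos|force"
```

```text
tool_pos: [0.5608, 0.0247, 0.0357]
contact_force: [0.7, -0.4, -3.4]
grasp_force: 64.4
tool_pos: [0.5619, 0.0246, 0.0354]
contact_force: [-0.8, -0.3, -2.0]
grasp_force: 64.5
tool_pos: [0.5624, 0.0246, 0.0353]
contact_force: [-4.2, -0.4, 0.6]
grasp_force: 64.8
tool_pos: [0.5626, 0.0246, 0.0354]
contact_force: [-7.0, 1.4, 3.4]
grasp_force: 65.3
```

```bash

python3 -m crank '[{"x":-0.15,"y":0,"z":0,"turn":0},{"x":0,"y":0,"z":0,"turn":0}]' | grep -E "pos|force"
python3 -m crank '[{"x":0.2,"y":0,"z":0,"turn":0},{"x":0,"y":0,"z":0,"turn":0}]' | grep -E "pos|force"
python3 -m crank '[{"x":0,"y":0,"z":0,"turn":0},{"x":0,"y":0,"z":0,"turn":0},{"x":0,"y":0,"z":0,"turn":0},{"x":0,"y":0,"z":0,"turn":0}]' 90 | grep -E "pos|force"
python3 -m crank '[{"x":0,"y":0,"z":-2,"turn":0},{"x":0,"y":0,"z":-3,"turn":0},{"x":0,"y":0,"z":-4,"turn":0},{"x":0,"y":0,"z":-4,"turn":0},{"x":0,"y":0,"z":-4,"turn":0}]' 100
python3 -c "
from h import *
go(.600,.256,.2,79)"
```

```text
tool_pos: [0.5625, 0.0246, 0.0353]
contact_force: [-13.8, 0.7, 9.0]
grasp_force: 65.9
tool_pos: [0.5625, 0.0246, 0.0353]
contact_force: [-5.5, -0.5, 1.5]
grasp_force: 65.1
tool_pos: [0.564, 0.0245, 0.0359]
contact_force: [0.3, 0.5, -0.1]
grasp_force: 0.0
time: 22.05
tool_pos: [0.5633, 0.0246, 0.2072]
tool_rot: [0.0, 0.031, 1.0, 0.0]
contact_force: [0.9, 0.9, -0.3]
gripper_width: 0.998
grasp_force: 0.0
tcp [0.5633 0.0246 0.2072] yang 86.48 tilt [ 0.001 -0.    -1.   ] shift cm [-2.24 23.33  0.72] turn(rad) 0.131 j6 -1.6 F [ 0.9  0.9 -0.3] w 0.998 t 22.05
```

```bash

python3 -m crank '[{"x":-0.375,"y":3.89,"z":0,"turn":0},{"x":-0.375,"y":3.89,"z":0,"turn":0},{"x":-0.375,"y":3.89,"z":0,"turn":0},{"x":-0.375,"y":3.89,"z":0,"turn":0},{"x":-0.375,"y":3.89,"z":0,"turn":0}]' >/dev/null
python3 -m crank '[{"x":-0.375,"y":3.89,"z":0,"turn":0.131},{"x":0,"y":0,"z":0,"turn":0},{"x":0,"y":0,"z":0,"turn":0}]' 
python3 - <<'E'
from h import *
a=np.radians(-11)
for n in("top","scene"):
    z=np.load(n+".npz"); c=cloud(z["d"],z["K"],z["T"]); o=c-[.601,.2565,0]; A=o[...,0]*np.cos(a)+o[...,1]*np.sin(a); B=-o[...,0]*np.sin(a)+o[...,1]*np.cos(a)
    m=(z["d"]>0)&(abs(B)<.014)&(abs(A)<.05)
    for zl in np.arange(.004,.084,.008):
        q=m&(c[...,2]>=zl)&(c[...,2]<zl+.008)
        if q.sum()>2: print(n,zl.round(3),q.sum(),np.percentile(A[q],[3,50,97]).round(4),z["p"][q].mean(0).round())
print(scan("scene",[.055,.062,.07,.08,.088],-.03,.06,.022) is None)
scan("top",[.055,.062,.072,.08,.088],-.03,.06,.022)
go(.600,.256,.2,79)
p,d,K,T=grab("wrist"); save("w1",p)
E
```

```text
time: 22.85
tool_pos: [0.6001, 0.2568, 0.2053]
tool_rot: [-0.0, 0.095, 0.995, -0.0]
contact_force: [0.3, -0.1, 0.1]
gripper_width: 1.002
grasp_force: 0.0
top 0.004 14 [-0.0382 -0.033   0.0464] [175. 129.  81.]
top 0.012 6 [-0.0327 -0.0239 -0.0147] [140. 110.  76.]
top 0.02 22 [-0.0316 -0.0198  0.0217] [191. 160. 118.]
top 0.028 44 [-0.0316 -0.0227  0.0213] [201. 168. 123.]
top 0.044 3 [-0.0151 -0.015  -0.0148] [92. 70. 61.]
top 0.06 3 [-0.0152 -0.015  -0.0145] [107.  92.  89.]
top 0.068 56 [-0.0146 -0.0015  0.0125] [198. 196. 201.]
top 0.076 41 [-0.013   0.0009  0.0109] [201. 201. 206.]
scene 0.004 20 [0.0134 0.0245 0.0273] [126.  96.  70.]
scene 0.012 13 [0.0229 0.0238 0.0253] [93. 71. 51.]
scene 0.02 27 [0.0037 0.0225 0.0249] [118.  91.  67.]
scene 0.028 51 [0.0051 0.0142 0.0237] [151. 117.  87.]
scene 0.036 9 [0.0065 0.0074 0.0087] [89. 75. 65.]
scene 0.044 9 [0.0089 0.0094 0.0097] [90. 75. 66.]
scene 0.052 5 [0.0101 0.0113 0.012 ] [91. 76. 66.]
scene 0.06 11 [0.0113 0.0127 0.014 ] [95. 81. 71.]
scene 0.068 59 [-0.0131  0.0047  0.0144] [175. 171. 161.]
scene 0.076 42 [-0.0097  0.002   0.0134] [189. 186. 177.]
scene 0.055 131 X [-0.018  -0.0054  0.0569] Y [-0.0198  0.0198]
scene 0.062 86 X [-0.0161  0.05    0.059 ] Y [-0.0199  0.0194]
scene 0.07 28 X [0.0489 0.0501 0.0511] Y [-0.0194  0.0193]
scene 0.08 132 X [0.0317 0.0411 0.0509] Y [-0.0199  0.019 ]
False
top 0.055 111 X [-0.0204 -0.0089  0.056 ] Y [-0.0206  0.0196]
top 0.062 116 X [-0.0168  0.022   0.0575] Y [-0.0195  0.0191]
top 0.072 15 X [0.0285 0.0355 0.0473] Y [-0.0156  0.0191]
top 0.08 100 X [0.0287 0.0387 0.0479] Y [-0.0193  0.0207]
tcp [0.6002 0.2554 0.2054] yang 78.97 tilt [-0. -0. -1.] shift cm [0.03 0.05 0.54] turn(rad) -0.0 j6 -1.09 F [-0.3  0.5 -0. ] w 0.997 t 22.95
```

View pics/w1.png

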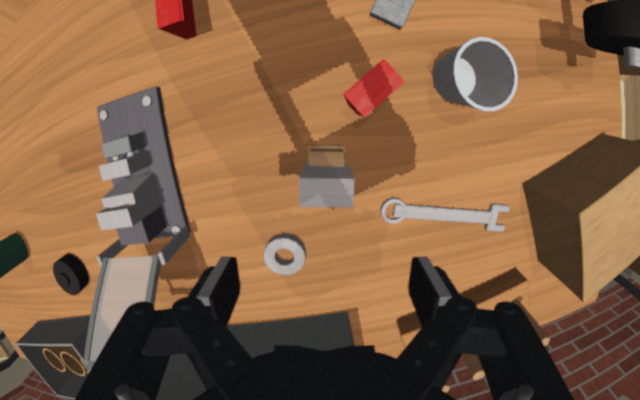

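The depth scan shows the wedge's far face sloping, so its x points away from the robot as the fixture needs. The wrist view shows the wedge centred at (327,190), with packer and blank standing in the fixture at (130,190). Gripping the wedge now.

```bash

python3 -m crank '[{"x":0.1,"y":0.1,"z":4.3,"turn":0},{"x":0,"y":0,"z":4.3,"turn":0},{"x":0,"y":0,"z":4.3,"turn":0},{"x":0,"y":0,"z":4.3,"turn":0},{"x":0,"y":0,"z":0,"turn":0}]' 100 
python3 -m crank '[{"x":0,"y":0,"z":0,"turn":0},{"x":0,"y":0,"z":0,"turn":0},{"x":0,"y":0,"z":0,"turn":0},{"x":0,"y":0,"z":0,"turn":0}]' 0
python3 -m crank '[{"x":0,"y":0,"z":-3,"turn":0},{"x":0,"y":0,"z":-4,"turn":0},{"x":0,"y":0,"z":-4,"turn":0},{"x":0,"y":0,"z":-4,"turn":0},{"x":0,"y":0,"z":0,"turn":0}]'
python3 -c "
from h import *
go(*X(.005),.15,86.5)"
```

```text
time: 23.5
tool_pos: [0.5937, 0.2543, 0.0258]
tool_rot: [-0.007, 0.097, 0.995, -0.003]
contact_force: [-0.8, -0.1, -1.4]
gripper_width: 0.999
grasp_force: 0.0
time: 23.9
tool_pos: [0.6021, 0.258, 0.0377]
tool_rot: [0.003, 0.096, 0.995, 0.001]
contact_force: [0.1, -0.5, 6.6]
gripper_width: 0.576
grasp_force: 63.0
time: 24.4
tool_pos: [0.6035, 0.2587, 0.1933]
tool_rot: [0.007, 0.096, 0.995, 0.003]
contact_force: [0.5, 0.4, 0.6]
gripper_width: 0.576
grasp_force: 64.3
tcp [0.6035 0.2587 0.1933] yang 78.99 tilt [ 0.015  0.005 -1.   ] shift cm [  1.05 -23.96   4.14] turn(rad) -0.131 j6 -1.09 F [0.5 0.4 0.6] w 0.576 t 24.4
```

```bash

python3 -m crank '[{"x":0.04,"y":-4.0,"z":0,"turn":0},{"x":0.04,"y":-4.0,"z":0,"turn":0},{"x":0.04,"y":-4.0,"z":0,"turn":0},{"x":0.04,"y":-4.0,"z":0,"turn":0},{"x":0.04,"y":-4.0,"z":0,"turn":0}]' >/dev/null
python3 -m crank '[{"x":0.04,"y":-4.0,"z":0,"turn":-0.131},{"x":0,"y":0,"z":2,"turn":0},{"x":0,"y":0,"z":2,"turn":0},{"x":0,"y":0,"z":0,"turn":0},{"x":0,"y":0,"z":0,"turn":0}]'
python3 - <<'E'
from h import *
go(*X(.0134),.1,86.5); p,R,s=tool(); print("fixture XY",fx(p))
scan("scene",np.arange(.1,.2,.01),-.03,.028,.02)
scan("top",np.arange(.17,.2,.01),-.03,.028)
E
```

```text
time: 25.4
tool_pos: [0.5506, 0.0223, 0.143]
tool_rot: [-0.001, 0.031, 1.0, 0.0]
contact_force: [-0.4, -0.7, -2.1]
gripper_width: 0.576
grasp_force: 64.3
tcp [0.5506 0.0223 0.143 ] yang 86.49 tilt [-0.001  0.    -1.   ] shift cm [-0.57  0.32  4.3 ] turn(rad) -0.0 j6 -1.6 F [-0.4 -0.7 -2.1] w 0.576 t 25.4
fixture XY (np.float64(0.007772903240785198), np.float64(-0.00318418031016276))
scene 0.11 19 X [0.0082 0.0091 0.0105] Y [-0.0166  0.0149]
scene 0.12 21 X [0.01   0.011  0.0122] Y [-0.017   0.0186]
scene 0.13 22 X [0.0118 0.0132 0.0145] Y [-0.0148  0.0167]
scene 0.14 24 X [0.0142 0.015  0.0159] Y [-0.0189  0.0177]
scene 0.15 21 X [0.0163 0.0173 0.0182] Y [-0.0178  0.0167]
scene 0.16 22 X [0.0179 0.0196 0.0208] Y [-0.0169  0.0168]
scene 0.17 53 X [-0.0014  0.0204  0.0216] Y [-0.0166  0.0179]
scene 0.18 121 X [-0.0029  0.0109  0.0209] Y [-0.0174  0.0181]
```

```bash

python3 -m crank '[{"x":-0.57,"y":0.32,"z":1,"turn":0},{"x":0,"y":0,"z":1.5,"turn":0},{"x":0,"y":0,"z":1.5,"turn":0},{"x":0,"y":0,"z":0.5,"turn":0},{"x":0,"y":0,"z":0,"turn":0}]' 
python3 -m crank '[{"x":0,"y":0,"z":0,"turn":0},{"x":0,"y":0,"z":0,"turn":0}]' 
python3 - <<'E'
from h import *
go(*X(.0135),.072,86.5); p,R,s=tool(); print("fixture XY",fx(p))
E
```

```text
time: 26.0
tool_pos: [0.5555, 0.0252, 0.0962]
tool_rot: [-0.002, 0.031, 1.0, 0.0]
contact_force: [-0.5, 0.4, -1.3]
gripper_width: 0.577
grasp_force: 64.3
time: 26.2
tool_pos: [0.5575, 0.0249, 0.0992]
tool_rot: [0.001, 0.031, 1.0, -0.0]
contact_force: [0.6, -0.1, -1.4]
gripper_width: 0.579
grasp_force: 64.3
tcp [0.5575 0.0249 0.0992] yang 86.48 tilt [ 0.001 -0.    -1.   ] shift cm [0.11 0.02 2.72] turn(rad) -0.0 j6 -1.6 F [ 0.6 -0.1 -1.4] w 0.579 t 26.2
fixture XY (np.float64(0.014540797253860144), np.float64(-0.0001790524480951985))
```

```bash

for i in 1; do python3 -m crank '[{"x":0.1,"y":0,"z":0.5,"turn":0},{"x":0,"y":0,"z":0.5,"turn":0},{"x":0,"y":0,"z":0,"turn":0},{"x":0,"y":0,"z":0,"turn":0}]' | grep -E "pos|contact"; done
python3 -m crank '[{"x":0,"y":0,"z":0.5,"turn":0},{"x":0,"y":0,"z":0,"turn":0},{"x":0,"y":0,"z":0,"turn":0}]' | grep -E "pos|contact"
python3 -m crank '[{"x":0,"y":0,"z":0.3,"turn":0},{"x":0,"y":0,"z":0,"turn":0},{"x":0,"y":0,"z":0,"turn":0}]' | grep -E "pos|contact"
```

```text
tool_pos: [0.5557, 0.0251, 0.0882]
contact_force: [1.2, 0.1, -0.9]
tool_pos: [0.5558, 0.0251, 0.0833]
contact_force: [-0.0, 0.4, -1.9]
tool_pos: [0.5559, 0.0251, 0.0804]
contact_force: [0.3, 0.1, -2.0]
```

```bash

python3 -m crank '[{"x":0,"y":0,"z":0.2,"turn":0},{"x":0,"y":0,"z":0,"turn":0},{"x":0,"y":0,"z":0,"turn":0}]' | grep -E "pos|contact"
python3 -m crank '[{"x":0,"y":0,"z":0.2,"turn":0},{"x":0,"y":0,"z":0,"turn":0},{"x":0,"y":0,"z":0,"turn":0}]' | grep -E "pos|contact"
python3 -m crank '[{"x":0,"y":0,"z":0.2,"turn":0},{"x":0,"y":0,"z":0,"turn":0},{"x":0,"y":0,"z":0,"turn":0}]' | grep -E "pos|contact"
```

```text
tool_pos: [0.5558, 0.0251, 0.0783]
contact_force: [-0.9, 0.2, -2.2]
tool_pos: [0.5555, 0.0252, 0.0761]
contact_force: [-1.8, 1.1, -0.5]
tool_pos: [0.5552, 0.0252, 0.0741]
contact_force: [-4.7, 1.3, 0.3]
```

```bash

python3 -m crank '[{"x":0.15,"y":0,"z":0,"turn":0},{"x":0,"y":0,"z":0,"turn":0},{"x":0,"y":0,"z":0,"turn":0}]' | grep -E "pos|contact"
python3 -m crank '[{"x":0.03,"y":0,"z":0.15,"turn":0},{"x":0,"y":0,"z":0,"turn":0},{"x":0,"y":0,"z":0,"turn":0}]' | grep -E "pos|contact"
python3 -m crank '[{"x":0.03,"y":0,"z":0.15,"turn":0},{"x":0,"y":0,"z":0,"turn":0},{"x":0,"y":0,"z":0,"turn":0}]' | grep -E "pos|contact"
```

```text
tool_pos: [0.555, 0.0251, 0.0747]
contact_force: [-0.8, -0.0, -2.0]
tool_pos: [0.5546, 0.0252, 0.0731]
contact_force: [1.4, 0.0, -1.9]
tool_pos: [0.5543, 0.0252, 0.0716]
contact_force: [1.6, -0.9, -1.0]
```

```bash

python3 -m crank '[{"x":0,"y":0,"z":0.15,"turn":0},{"x":0,"y":0,"z":0,"turn":0},{"x":0,"y":0,"z":0,"turn":0}]' | grep -E "pos|contact"
python3 -m crank '[{"x":0,"y":0,"z":0.15,"turn":0},{"x":0,"y":0,"z":0,"turn":0},{"x":0,"y":0,"z":0,"turn":0}]' | grep -E "pos|contact"
python3 -m crank '[{"x":0,"y":0,"z":0.15,"turn":0},{"x":0,"y":0,"z":0,"turn":0},{"x":0,"y":0,"z":0,"turn":0}]' | grep -E "pos|contact"
```

```text
tool_pos: [0.5541, 0.0252, 0.0701]
contact_force: [1.2, -0.3, 0.0]
tool_pos: [0.5538, 0.0253, 0.0686]
contact_force: [-0.9, -0.8, 2.1]
tool_pos: [0.5536, 0.0253, 0.0671]
contact_force: [-3.0, 0.2, 5.0]
```

```bash

python3 -m crank '[{"x":0,"y":0,"z":0,"turn":0},{"x":0,"y":0,"z":0,"turn":0},{"x":0,"y":0,"z":0,"turn":0},{"x":0,"y":0,"z":0,"turn":0}]' 90 | grep -E "pos|contact"
python3 -m crank '[{"x":0,"y":0,"z":-1,"turn":0},{"x":0,"y":0,"z":-2,"turn":0},{"x":0,"y":0,"z":-3,"turn":0},{"x":0,"y":0,"z":-2,"turn":0},{"x":0,"y":0,"z":0,"turn":0}]'| grep -E "pos|contact"
python3 -m crank '[{"x":0,"y":0,"z":0,"turn":0},{"x":0,"y":0,"z":0,"turn":0},{"x":0,"y":0,"z":0,"turn":0},{"x":0,"y":0,"z":0,"turn":0},{"x":0,"y":0,"z":0,"turn":0}]' 0
python3 - <<'E'
from h import *
p,R,s=tool(); print("fixture XY",fx(p))
pic=scan("scene",np.arange(.07,.125,.01),-.03,.028,.02)
save("w2",cv2.resize(pic[130:280,240:440],(800,600)))
E
```

```text
tool_pos: [0.5539, 0.0252, 0.0668]
contact_force: [0.6, 0.6, -0.4]
tool_pos: [0.5566, 0.025, 0.1519]
contact_force: [0.4, -0.8, 0.8]
time: 31.3
tool_pos: [0.5535, 0.0253, 0.1462]
tool_rot: [-0.001, 0.031, 1.0, 0.0]
contact_force: [0.1, 0.5, -0.4]
gripper_width: 0.043
grasp_force: 0.0
fixture XY (np.float64(0.010499356525484728), np.float64(-8.985252704142902e-05))
scene 0.07 19 X [0.0188 0.0198 0.0209] Y [-0.0154  0.0189]
scene 0.08 17 X [0.0206 0.0217 0.0228] Y [-0.0166  0.016 ]
scene 0.09 17 X [0.0226 0.0243 0.025 ] Y [-0.0152  0.0165]
scene 0.1 167 X [-0.0012  0.0127  0.0247] Y [-0.0178  0.0179]
```

View pics/w2.png

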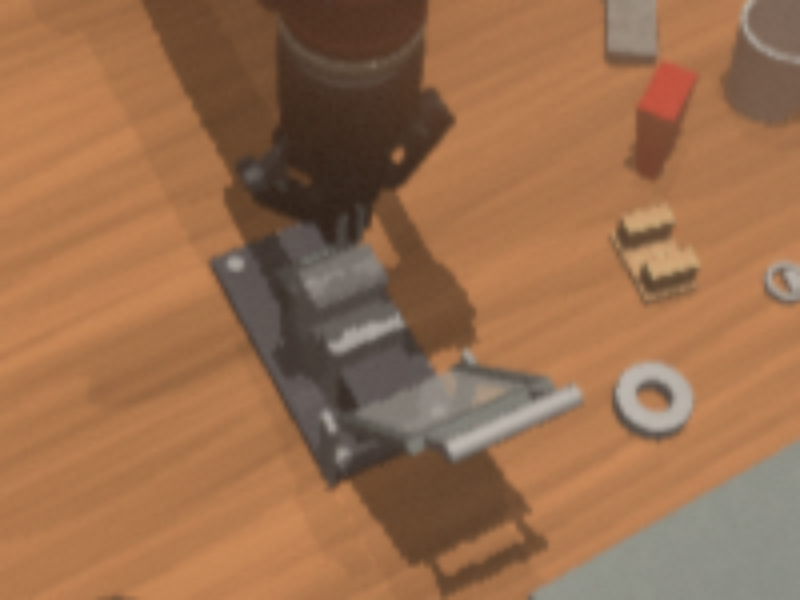

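The wedge is seated upright at (340,275) behind the packer and blank, and its empty rest is at (655,250). The shut fingers are above it, so I'll press on the top.

```bash

python3 -m crank '[{"x":-0.05,"y":0,"z":1,"turn":0},{"x":0,"y":0,"z":1.5,"turn":0},{"x":0,"y":0,"z":0.8,"turn":0},{"x":0,"y":0,"z":0,"turn":0},{"x":0,"y":0,"z":0,"turn":0}]' | grep -E "pos|contact"
python3 -m crank '[{"x":0,"y":0,"z":0.3,"turn":0},{"x":0,"y":0,"z":0,"turn":0},{"x":0,"y":0,"z":0,"turn":0}]' | grep -E "pos|contact"
python3 -m crank '[{"x":0,"y":0,"z":0.2,"turn":0},{"x":0,"y":0,"z":0,"turn":0},{"x":0,"y":0,"z":0,"turn":0}]' | grep -E "pos|contact"
python3 -m crank '[{"x":0,"y":0,"z":0.2,"turn":0},{"x":0,"y":0,"z":0,"turn":0},{"x":0,"y":0,"z":0,"turn":0}]' | grep -E "pos|contact"
```

```text
tool_pos: [0.554, 0.0252, 0.1133]
contact_force: [0.1, 0.7, 0.4]
tool_pos: [0.5546, 0.0252, 0.1113]
contact_force: [0.0, -0.6, 0.4]
tool_pos: [0.5543, 0.0252, 0.109]
contact_force: [-0.0, -0.1, -0.2]
tool_pos: [0.5543, 0.0252, 0.1069]
contact_force: [-0.7, 0.2, -0.1]
```

```bash

python3 -m crank '[{"x":0,"y":0,"z":0.15,"turn":0},{"x":0,"y":0,"z":0,"turn":0},{"x":0,"y":0,"z":0,"turn":0}]' | grep -E "pos|contact"
python3 -m crank '[{"x":0,"y":0,"z":0.15,"turn":0},{"x":0,"y":0,"z":0,"turn":0},{"x":0,"y":0,"z":0,"turn":0}]' | grep -E "pos|contact"
python3 -m crank '[{"x":0,"y":0,"z":0.1,"turn":0},{"x":0,"y":0,"z":0,"turn":0},{"x":0,"y":0,"z":0,"turn":0}]' | grep -E "pos|contact"
```

```text
tool_pos: [0.5544, 0.0252, 0.1055]
contact_force: [-0.2, 0.3, -0.3]
tool_pos: [0.5544, 0.0252, 0.1043]
contact_force: [-1.2, 0.3, 4.1]
tool_pos: [0.5543, 0.0252, 0.1034]
contact_force: [-2.9, 0.7, 5.9]
```

```bash

python3 -m crank '[{"x":0,"y":0,"z":0.15,"turn":0},{"x":0,"y":0,"z":0,"turn":0},{"x":0,"y":0,"z":0,"turn":0}]' | grep -E "pos|contact"
python3 -m crank '[{"x":0,"y":0,"z":0.15,"turn":0},{"x":0,"y":0,"z":0,"turn":0},{"x":0,"y":0,"z":0,"turn":0}]' | grep -E "pos|contact"
python3 -m crank '[{"x":0,"y":0,"z":0.15,"turn":0},{"x":0,"y":0,"z":0,"turn":0},{"x":0,"y":0,"z":0,"turn":0}]' | grep -E "pos|contact"
```

```text
tool_pos: [0.5542, 0.0252, 0.1021]
contact_force: [-3.9, 0.3, 7.3]
tool_pos: [0.554, 0.0252, 0.101]
contact_force: [-6.2, -0.1, 9.6]
tool_pos: [0.5539, 0.0253, 0.0999]
contact_force: [-7.0, 0.2, 11.7]
```

```bash

python3 -m crank '[{"x":0.1,"y":0,"z":0,"turn":0},{"x":0,"y":0,"z":0,"turn":0},{"x":0,"y":0,"z":0,"turn":0}]' | grep -E "pos|contact"
python3 -m crank '[{"x":0.03,"y":0,"z":0.15,"turn":0},{"x":0,"y":0,"z":0,"turn":0},{"x":0,"y":0,"z":0,"turn":0}]' | grep -E "pos|contact"
python3 -m crank '[{"x":0.03,"y":0,"z":0.1,"turn":0},{"x":0,"y":0,"z":0,"turn":0},{"x":0,"y":0,"z":0,"turn":0}]' | grep -E "pos|contact"
```

```text
tool_pos: [0.5536, 0.0253, 0.0998]
contact_force: [-4.7, -0.0, 8.6]
tool_pos: [0.5533, 0.0253, 0.0985]
contact_force: [-4.9, 1.6, 9.2]
tool_pos: [0.5532, 0.0253, 0.0977]
contact_force: [-4.5, 0.7, 10.8]
```

```bash

python3 -m crank '[{"x":0,"y":0,"z":-0.5,"turn":0},{"x":0,"y":0,"z":-1,"turn":0},{"x":0,"y":0,"z":-3,"turn":0},{"x":0,"y":0,"z":-4,"turn":0},{"x":0,"y":0,"z":-4,"turn":0}]'
python3 -m crank '[{"x":4,"y":0,"z":-2,"turn":0},{"x":4,"y":0,"z":0,"turn":0},{"x":3,"y":0,"z":0,"turn":0},{"x":0,"y":0,"z":0,"turn":0},{"x":0,"y":0,"z":0,"turn":0}]'
python3 - <<'E'
from h import *
pic=scan("scene",[.054,.066,.078,.09,.1,.11],-.03,.06,.02)
scan("top",[.054,.066,.078,.09,.1,.11],-.03,.06,.02)
save("w3",cv2.resize(pic[130:280,240:440],(800,600)))
E
```

```text
time: 35.95
tool_pos: [0.5523, 0.0253, 0.2218]
tool_rot: [-0.001, 0.031, 1.0, 0.0]
contact_force: [1.4, -0.3, 1.2]
gripper_width: -0.001
grasp_force: 0.0
time: 36.45
tool_pos: [0.4431, 0.0321, 0.2414]
tool_rot: [0.001, 0.031, 1.0, -0.0]
contact_force: [0.1, 0.8, 0.5]
gripper_width: -0.004
grasp_force: 0.0
scene 0.054 69 X [0.019  0.0534 0.0591] Y [-0.0183  0.0173]
scene 0.066 59 X [0.0182 0.0493 0.0515] Y [-0.0182  0.0174]
scene 0.078 150 X [0.0213 0.0398 0.0509] Y [-0.0185  0.0172]
scene 0.09 160 X [-0.0025  0.0115  0.0235] Y [-0.0177  0.0181]
scene 0.1 7 X [-0.0012  0.0058  0.0174] Y [-0.0157  0.0167]
top 0.054 131 X [-0.0236 -0.0118  0.0576] Y [-0.0179  0.0192]
top 0.066 19 X [-0.0057  0.0279  0.0538] Y [-0.0178  0.0179]
top 0.078 110 X [-0.0058  0.0374  0.0481] Y [-0.0176  0.0179]
top 0.09 137 X [-0.0039  0.0097  0.0217] Y [-0.0187  0.0193]
top 0.1 16 X [-0.0045  0.0043  0.0159] Y [-0.0196  0.0162]
```

View pics/w3.png

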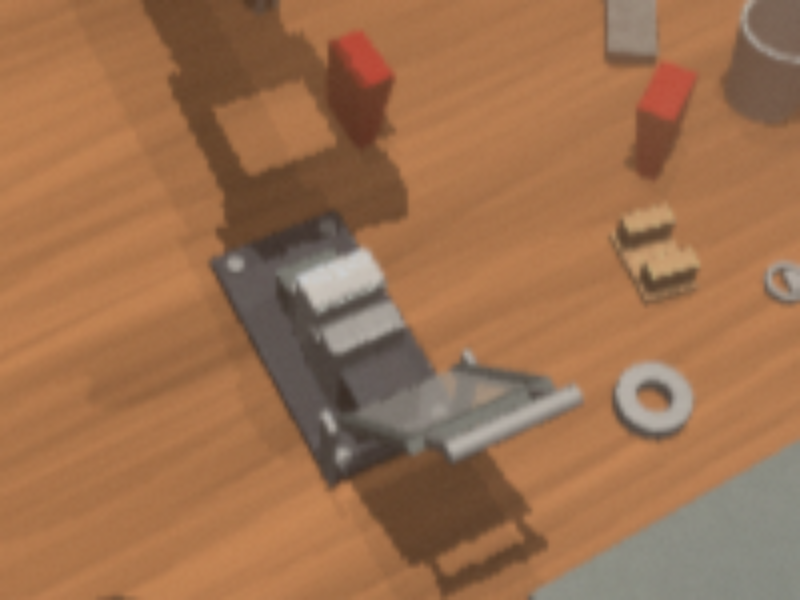

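The wedge is upright at (340,280), the guard is open and everything is in place. The jaw's rear edge has moved back about 2 mm. Handing in.

```bash
python3 -c "
from plant import manip
print(manip.job_done())"
```

```text
the job is handed in; nothing more can be done
None
```

I've handed the job in, with no verdict returned: the guard stands open, the blank and packer are home, and the wedge is stuck upright; it was pressed to about 11–12 N (not 15 N), and the cameras put the jaw back roughly 2 mm.

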